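# Run white insulator beads out of the field-bench hopper

### The job

Pull open the red-handled slide gate under the hopper so that all three white insulator beads roll out into that hopper's tray, and once they are all in the tray push the gate fully shut again and let go of it. Leave the gate of the other hopper, the one with the blue handle, shut.

Things in the scene. Friction and masses are not known exactly. Their poses are not given: they have to be found in the camera images.
- red_gate (a joint): Slide gate in the base of the hopper with the white beads; it carries the red handle. In m: 0 = fully shut (pushed in to its stop), 0.070 = fully open (pulled out to its stop, towards the robot). Slides level with about 3 N of friction and stays where left; starts within 5 mm of shut. It closes a 60 mm long opening: pulled 60 mm or more, the beads are in the tray within about 2 s.
- red_handle (a point): Middle of the red handle, an upright block 20 mm (x) by 36 mm (y), 56 mm tall, on the gate's level tongue; 132 mm above the table, 24 mm below the block's top, 32 mm above the tongue. Moves with the gate. z is up, x points level to the hopper: the gate opens along -x, shuts along +x. The hopper's rim, 182 mm above the table, is about 90 mm away along +x when shut.
- red_hopper: Aluminium hopper with the red-handled gate, fixed, 182 mm high; funnel rim about 110 x 104 mm. Origin on the table under its 60 x 54 mm throat; x points level from handle to hopper to tray, z up. The handle is at x = -150 mm with the gate shut. The hopper's blue sheet-metal tray, open on top, walls 42 mm high, spans x = 53 to 167 mm, y = -53 to 53 mm; a ramp under the gate leads into it.
- blue_gate (a joint): Gate of the other, otherwise identical hopper (brown beads, blue handle); same meaning of values. It starts within 5 mm of shut and is to stay shut.
- white_bead1_center (a point): Centre of white ceramic insulator bead 1 of 3, a ball of 24 mm diameter, about 18 g. It starts lying on the shut red gate in the hopper's throat, its centre 112 mm above the table; in the tray its centre is 16 to 24 mm above the table.
- white_bead2_center (a point): Centre of white ceramic insulator bead 2 of 3, a ball of 24 mm diameter, about 18 g. It starts lying on the shut red gate in the hopper's throat, its centre 112 mm above the table; in the tray its centre is 16 to 24 mm above the table.
- white_bead3_center (a point): Centre of white ceramic insulator bead 3 of 3, a ball of 24 mm diameter, about 18 g. It starts lying on the shut red gate in the hopper's throat, its centre 112 mm above the table; in the tray its centre is 16 to 24 mm above the table.

How it is judged:
By the outcome, as a careful person would: the job done as asked, in the order asked, and still so for the second after the job is handed in, with the robot touching nothing.
It also fails if it takes over 32 s, if anything falls off the work surface, if the arm or the gripper's body presses on something with over 40 N, if the wrist force passes 120 N, or if a joint passes its speed limit or range.

### The arm

A 6-joint arm with a two-finger parallel gripper is mounted at the origin on the work surface. World frame = base frame: x ahead of the robot, y to its left, z up, the work surface at z = 0. Lengths are in m, angles in rad, forces in N, time in s.
With the tool pointing down it reaches from about 0.375 to 0.9 m from the base axis. Payload 3.1 kg.
Tool frame: the origin (TCP) lies midway between the tips of the shut fingers; the grasp point (between the pads) lies 19 mm behind it; x points along the fingers, y is the direction in which the jaws open and shut, and the axes are right-handed (so a half turn about x gives the same grasp; the last joint's range is limited). The gripper opens to 85 mm and grips with 20 to 120 N. Pads are 22 mm wide; open, the fingers measure 114 mm over their backs; the gripper's body (76 mm by 85 mm) begins 54 mm behind the grasp point. The pads swing forward as they close: fully open they stand 13 mm farther back than shut.
Start: joints at [1.056, 0.527, 1.433, -0, 1.181, -0.178], TCP at [0.206, 0.59, 0.231] pointing down, gripper open.
Joint ranges: [-3.08, 3.08], [-0.75, 2.2], [0.22, 2.44], [-1.43, 4.57], [0, 2.65], [-2.85, 2.85]. Speed limits (rad/s): [2.79, 2.79, 3.14, 3.14, 3.14, 3.14].

### API

Orientations are given as a unit quaternion [x, y, z, w].
In Python, from station import manip gives the robot as it stands.
- The arm moves only by the tool carry_out, never from a script. Its argument "commands" is a list that holds one entry, the list of rows, each a list of 7 numbers: the shift along the tool's x, y, z in units of 25 mm (1.0 is 25 mm), then the turn, a rotation vector about the tool's x, y, z in units of 5 degrees (1.0 is 5 degrees), then the finger opening in mm, from 0 to 85.4. A call has exactly 5 rows; each row is the pose to reach, as a shift and turn from the pose commanded when the call began, along the tool's axes at that moment; what a row does not reach only later rows make up. A row lasts 1/10 s, in which the tool goes at most 50 mm and 8.59 degrees, less where a joint would pass 70% of its speed; a pose out of reach is approached as far as the arm can. A call with a gripper value outside its range is refused whole. The fingers move at their own pace and stop on an object; "force" is the grip in N (left out, the last holds). Time passes only in rows, so rows that repeat a pose let the fingers close, or fill a call up. It gives the time, the measured TCP pose, the force and the opening at its end, in the units of the state.
- manip.sense(): the state, without advancing time (a new reading comes with each control period).
- manip.snapshot(name): name is "side" or "top" or "wrist"; returns a dict with "image" (420x560x3 uint8, red, green, blue), "fx", "fy", "cx", "cy" (pixels), "rvec" (rotation vector, rad) and "tvec" (3), from world to camera coordinates, as OpenCV has them. Camera axes: x right, y down, z forward; pixel columns grow to the right and rows downward; lengths in m; the calibration is good to about 2 mm. A picture is of the moment at which its call begins. There is no depth.
- manip.sign_off(): hands the job in, once; it reports no verdict.
The state is a dict: "t": time; "q": joint angles; "qd": joint speeds; "tau": joint torques, N m; "tcp_pos": TCP position; "tool_rot": TCP orientation; "force": force on the tool from outside, world axes, zero at the start; "ft_torque": the same for the moment, N m; "finger_gap": opening from 0.0 (shut) to 1.0 (fully open).
Only numpy, scipy, OpenCV 4.12 (cv2) and the standard library are available. Lean on these libraries where they do the work, as an engineer would, in place of code of your own. Each camera call takes 0.05 s, during which the arm holds its last target.

## Working session

There is one attempt and no reset: what is moved stays moved. The work goes in short steps, Python scripts to look and compute and a tool call to move; the robot and the scene stay as the last step left them, time stands still between calls to the robot, and variables do not carry over. Pictures are saved under pics/ and viewed, and the job is handed in when it is done.

Besides the shell and the picture viewer there is one more tool, called as name(argument=value, ...) on one line, values as JSON. carry_out: Moves the arm, as the interface text tells. Its arguments: {"type":"object","properties":{"commands":{"type":"array"},"force":{"type":"number"}},"required":["commands"]}

```bash
ls; mkdir -p pics; python3 - <<'E'
from station import manip
import cv2,pickle
s=manip.sense();print(s)
d={}
for n in("side","top"):
    r=manip.snapshot(n);d[n]=r;cv2.imwrite(f"pics/a_{n}.png",r["image"][:,:,::-1])
    print(n,r["fx"],r["cx"],r["rvec"],r["tvec"])
pickle.dump(d,open("a.pkl","wb"))
E
```

```text
pics
{'t': 0.0, 'q': array([ 1.05650030e+00,  5.28487468e-01,  1.43391618e+00, -3.86933365e-06,
        1.18140330e+00, -1.78509898e-01]), 'qd': array([ 0.00084985, -0.00077504, -0.00268885, -0.00018957, -0.00170772,
       -0.00056199]), 'tau': array([ 8.05381715e-04, -4.42335856e+01, -1.78033519e+01, -1.70950620e-04,
        8.22378730e-03,  1.32941022e-05]), 'tcp_pos': array([0.20556093, 0.58945994, 0.23031613]), 'tool_rot': array([ 0.11742399,  0.69742844, -0.11889758,  0.69689923]), 'force': array([-0.65415933,  0.59747051,  0.48509641]), 'ft_torque': array([ 0.03249722, -0.00430826,  0.02234064]), 'finger_gap': 0.9977492642094369}
side 480.5249227339923 280.3535401394418 [ 2.26663438 -0.88337212  0.33110773] [-0.44357307  0.37803047  0.74335784]
top 436.49609395923045 287.0630743373779 [ 2.15081709 -2.1290534   0.12005783] [-0.00437542  0.6073214   0.7542628 ]
```

View pics/a_side.png

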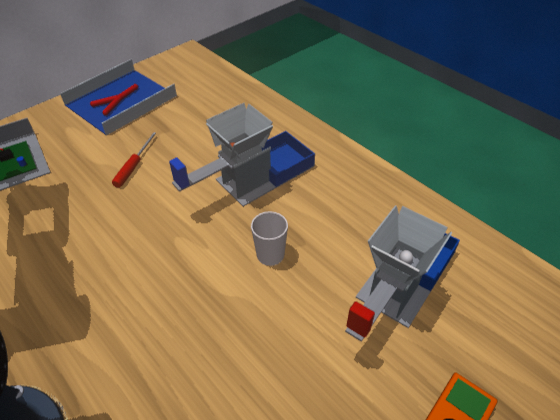

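View pics/a_top.png

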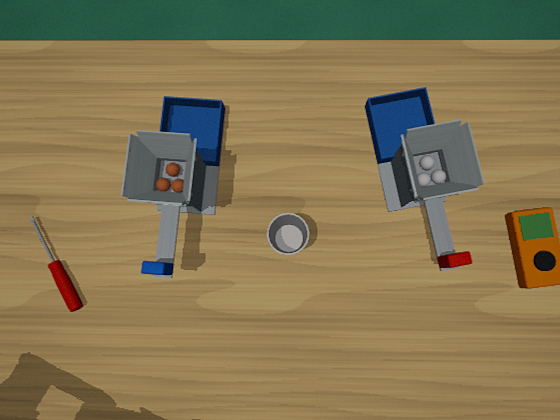

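Side view: red handle at about (361,319), red hopper at (405,250) with white beads. Top view: red handle at (456,259), beads around (430,170).

```bash
cat > h.py <<'E'
import numpy as np,cv2,pickle
from scipy.optimize import least_squares
def proj(r,P):
    K=np.array([[r["fx"],0,r["cx"]],[0,r["fy"],r["cy"]],[0,0,1.]])
    return cv2.projectPoints(np.asarray(P,float).reshape(-1,3),np.array(r["rvec"]),np.array(r["tvec"]),K,None)[0][:,0]
def redmask(im,box):
    h=im.astype(int);m=((h[:,:,0]>90)&(h[:,:,1]<60)&(h[:,:,2]<60)).astype(np.uint8)
    o=np.zeros_like(m);x0,y0,x1,y1=box;o[y0:y1,x0:x1]=m[y0:y1,x0:x1];return o
def block(x,y,yaw,z0=.100,z1=.156):
    c,s=np.cos(yaw),np.sin(yaw)
    return [[x+c*a-s*b,y+s*a+c*b,z] for a in(-.01,.01) for b in(-.018,.018) for z in(z0,z1)]
E
python3 - <<'E'
from h import *
d=pickle.load(open("a.pkl","rb"))
boxes={"side":(330,290,390,350),"top":(430,240,480,275)}
ms={n:redmask(d[n]["image"],boxes[n]) for n in boxes}
for n in ms:
    ys,xs=np.nonzero(ms[n]);print(n,len(xs),xs.min(),xs.max(),ys.min(),ys.max(),xs.mean(),ys.mean())
def sil(n,p,S=8):
    h=cv2.convexHull(((proj(d[n],block(*p))+.5)).astype(np.float32))
    m=np.zeros((420*4,560*4),np.uint8);cv2.fillConvexPoly(m,(h*4*16).astype(np.int32),1,shift=4)
    return cv2.resize(m.astype(np.float32),(560,420),interpolation=cv2.INTER_AREA)
from scipy.optimize import minimize
cost=lambda p:sum(((sil(n,(p[0]/100,p[1]/100,p[2]/10))-ms[n])**2).sum() for n in ms)
best=None
for yaw in(-.1,-.25,-.4,0,.2):
  for x0 in(40,45,50):
   for y0 in (-30,-35,-40,-25):
    r=minimize(cost,[x0,y0,yaw*10],method="Nelder-Mead",options=dict(initial_simplex=[[x0,y0,yaw*10],[x0+5,y0,yaw*10],[x0,y0+5,yaw*10],[x0,y0,yaw*10+2]]))
    if best is None or r.fun<best.fun: best=r
print(best.x,best.fun)
for n in ms:
    im=d[n]["image"][:,:,::-1].copy()
    p=best.x;x,y,yaw=p[0]/100,p[1]/100,p[2]/10
    print(x,y,yaw)
    c,s=np.cos(yaw),np.sin(yaw)
    f=lambda a,b,z:[x+c*(a+.15)-s*b,y+s*(a+.15)+c*b,z]
    im=cv2.resize(im,None,fx=2,fy=2)
    for poly in (block(x,y,yaw),):
        cv2.polylines(im,[cv2.convexHull(((proj(d[n],poly)+.5)*2).astype(np.int32))],1,(0,255,0),1)
    for poly in ([f(a,b,.182) for a,b in((-.055,-.052),(.055,-.052),(.055,.052),(-.055,.052))],[f(a,b,.042) for a,b in((.053,-.053),(.167,-.053),(.167,.053),(.053,.053))]):
        cv2.polylines(im,[((proj(d[n],poly)+.5)*2).astype(np.int32)],1,(0,255,255),1)
    x0=560;y0=350 if n=="side" else 120
    cv2.imwrite(f"pics/fit_{n}.png",im[y0:y0+490,x0:x0+560])
E
```

```text
side 294 347 374 302 336 361.28231292517006 312.6190476190476
top 285 448 471 252 267 459.2561403508772 259.0175438596491
[ 23.33333333 -31.66666667  -0.33333333] 579.0
0.23333333333333328 -0.3166666666666669 -0.03333333333333335
0.23333333333333328 -0.3166666666666669 -0.03333333333333335
```

```bash
cat >> h.py <<'E'
def redmask(im,box):
    h=im.astype(int);m=((h[:,:,0]>50)&(h[:,:,1]<.4*h[:,:,0])&(h[:,:,2]<.4*h[:,:,0])).astype(np.uint8)
    o=np.zeros_like(m);x0,y0,x1,y1=box;o[y0:y1,x0:x1]=m[y0:y1,x0:x1];return o
E
cat > fit.py <<'E'
from h import *
from scipy.optimize import minimize
d=pickle.load(open("a.pkl","rb"))
boxes={"side":(330,290,390,350),"top":(430,240,480,275)}
ms={n:redmask(d[n]["image"],boxes[n]) for n in boxes}
C={}
for n in ms:
    ys,xs=np.nonzero(ms[n]);C[n]=np.array([xs.mean(),ys.mean()]);print(n,len(xs),xs.min(),xs.max(),ys.min(),ys.max(),C[n])
r0=least_squares(lambda P:np.concatenate([proj(d[n],P)[0]-C[n] for n in ms]),[.5,-.3,.13]);print("tri",r0.x,r0.fun)
def sil(n,p):
    h=cv2.convexHull(((proj(d[n],block(*p))+.5)).astype(np.float32))
    m=np.zeros((420*4,560*4),np.uint8);cv2.fillConvexPoly(m,(h*4*16).astype(np.int32),1,shift=4)
    return cv2.resize(m.astype(np.float32),(560,420),interpolation=cv2.INTER_AREA)
cost=lambda p:sum(((sil(n,(p[0]/100,p[1]/100,p[2]/10))-ms[n])**2).sum() for n in ms)
best=None
for yaw in(-.4,-.2,0,.2,.4):
    x0,y0=r0.x[:2]*100
    r=minimize(cost,[x0,y0,yaw*10],method="Nelder-Mead",options=dict(initial_simplex=[[x0,y0,yaw*10],[x0+2,y0,yaw*10],[x0,y0+2,yaw*10],[x0,y0,yaw*10+1.5]]))
    print(r.x,r.fun)
    if best is None or r.fun<best.fun: best=r
for n in ms:
    im=d[n]["image"][:,:,::-1].copy()
    p=best.x;x,y,yaw=p[0]/100,p[1]/100,p[2]/10
    c,s=np.cos(yaw),np.sin(yaw)
    f=lambda a,b,z:[x+c*(a+.15)-s*b,y+s*(a+.15)+c*b,z]
    im=cv2.resize(im,None,fx=2,fy=2)
    cv2.polylines(im,[cv2.convexHull(((proj(d[n],block(x,y,yaw))+.5)*2).astype(np.int32))],1,(0,255,0),1)
    for poly in ([f(a,b,.182) for a,b in((-.055,-.052),(.055,-.052),(.055,.052),(-.055,.052))],[f(a,b,.042) for a,b in((.053,-.053),(.167,-.053),(.167,.053),(.053,.053))]):
        cv2.polylines(im,[((proj(d[n],poly)+.5)*2).astype(np.int32)],1,(0,255,255),1)
    x0=560;y0=350 if n=="side" else 120
    cv2.imwrite(f"pics/fit_{n}.png",im[y0:y0+490,x0:x0+560])
E
python3 fit.py
```

```text
side 631 347 373 302 336 [359.69255151 318.67511886]
top 404 437 471 252 267 [454.29207921 259.73019802]
tri [ 0.52727887 -0.26524499  0.13179053] [-0.13429225  0.03386181  0.08080332 -0.11358175]
[ 52.73620577 -26.44756456   1.55804695] 174.58203125
[ 52.75342232 -26.44076792   1.63273765] 172.62890625
[ 52.75177838 -26.43183777   1.57229825] 170.9765625
[ 52.75313392 -26.37669277   1.55489679] 170.06640625
[ 52.73122725 -26.35050569   1.5782563 ] 171.72265625
```

View pics/fit_side.png

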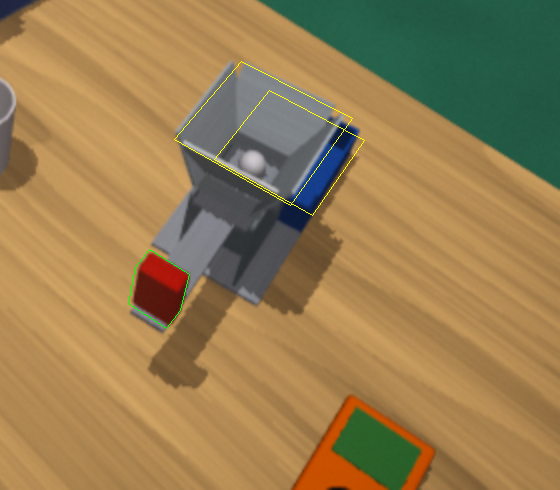

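View pics/fit_top.png

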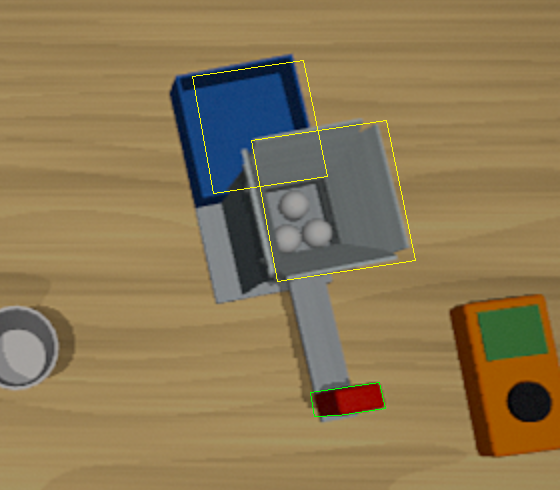

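```bash
python3 - <<'E'
import pickle,cv2
d=pickle.load(open("a.pkl","rb"))
im=d["top"]["image"][80:275,355:490,::-1];cv2.imwrite("pics/zt.png",cv2.resize(im,None,fx=3,fy=3,interpolation=2))
im=d["side"]["image"][200:345,340:470,::-1];cv2.imwrite("pics/zs.png",cv2.resize(im,None,fx=4,fy=4,interpolation=2))
E
```

```text
(no output)
```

View pics/zt.png

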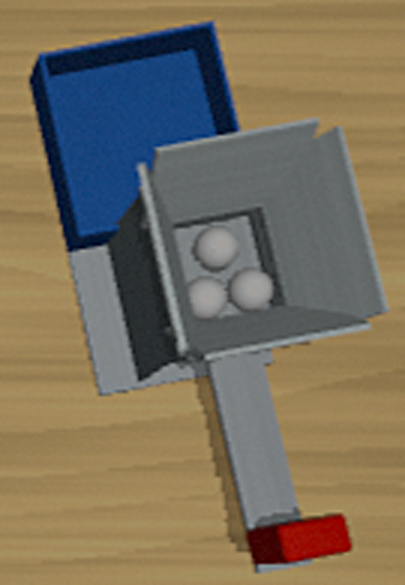

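View pics/zs.png

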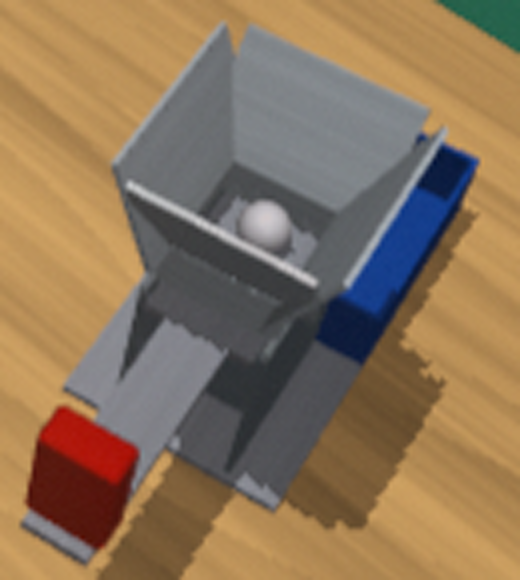

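```bash
python3 - <<'E'
from h import *
d=pickle.load(open("a.pkl","rb"))
T=lambda x,y:("top",(x+.5)/3-.5+355,(y+.5)/3-.5+80)
S=lambda x,y:("side",(x+.5)/4-.5+340,(y+.5)/4-.5+200)
obs=[((0,0,.182),T(262.5,240)),((0,0,.182),S(281,152)),
((.055,0,.182),T(238,136)),((-.055,0,.182),T(286,341)),((0,.052,.182),T(164,262)),((0,-.052,.182),T(361,220)),
((.167,.053,.042),T(40,55)),((.167,-.053,.042),T(212,24)),((.167,-.053,.042),S(475,160)),
((.055,0,.182),S(336,68)),((-.055,0,.182),S(222,235)),((0,.052,.182),S(170,95)),((0,-.052,.182),S(395,210))]
def w(p,a):
    x,y,t=p;c,s=np.cos(t),np.sin(t);return [x+c*a[0]-s*a[1],y+s*a[0]+c*a[1],a[2]]
f=lambda p:np.concatenate([proj(d[o[0]],w(p,a))[0]-o[1:] for a,o in obs])
r=least_squares(f,[.67,-.24,.15],loss="soft_l1");print(r.x);print(f(r.x).reshape(-1,2).round(1))
h=w(r.x,(-.15,0,.132));print("handle if shut",h)
x,y,t=r.x
from h import *
# handle fit with fixed yaw
boxes={"side":(330,290,390,350),"top":(430,240,480,275)}
ms={n:redmask(d[n]["image"],boxes[n]) for n in boxes}
from scipy.optimize import minimize
def sil(n,p):
    hh=cv2.convexHull(((proj(d[n],block(*p))+.5)).astype(np.float32))
    m=np.zeros((1680,2240),np.uint8);cv2.fillConvexPoly(m,(hh*64).astype(np.int32),1,shift=4)
    return cv2.resize(m.astype(np.float32),(560,420),interpolation=cv2.INTER_AREA)
for yaw in(.15,.18,.2,.22,.24):
    q=minimize(lambda p:sum(((sil(n,(p[0]/100,p[1]/100,yaw))-ms[n])**2).sum() for n in ms),[52.7,-26.4],method="Nelder-Mead");print(yaw,q.x,q.fun)
E
```

```text
[ 0.67681994 -0.2354759   0.19749705]
[[ 0.2 -0.8]
 [-0.4 -0.7]
 [-0.  -0.5]
 [ 1.   0.7]
 [-0.7 -1.8]
 [ 1.1 -0.5]
 [ 1.5  1. ]
 [-0.5  0.9]
 [-1.1  1. ]
 [ 0.2  0.1]
 [-1.1  0.3]
 [-0.7 -0.4]
 [ 0.6 -0.5]]
handle if shut [np.float64(0.5297358210396976), np.float64(-0.2649082506349353), 0.132]
0.15 [ 52.73732238 -26.4180106 ] 174.13671875
0.18 [ 52.78652231 -26.40377979] 175.9375
0.2 [ 52.78144093 -26.49513118] 180.671875
0.22 [ 52.78216048 -26.50852501] 184.203125
0.24 [ 52.74611719 -26.39984176] 187.43359375
```

```bash
cat > plan.py <<'E'
from station import manip
import numpy as np,sys
from scipy.spatial.transform import Rotation as R
YAW=.195
def target():
    y=np.array([np.cos(YAW),np.sin(YAW),0]);x=np.array([0,0,-1.]);c=[]
    for s in(1,-1): c.append(R.from_matrix(np.column_stack([x,s*y,np.cross(x,s*y)])))
    return c
s=manip.sense();R0=R.from_quat(s["tool_rot"])
print("t",s["t"],"tcp",s["tcp_pos"].round(4),"q",s["q"].round(2),"F",s["force"].round(1),"gap",round(s["finger_gap"],3));print("tool y",R0.as_matrix()[:,1].round(3))
for c in target(): print("turn units",(np.degrees((R0.inv()*c).as_rotvec())/5).round(2))
for a in sys.argv[1:]:
    g=np.array([float(v) for v in a.split(",")]);print("shift units to",g,(R0.inv().apply(g-s["tcp_pos"])/.025).round(2))
E
python3 plan.py .38,.42,.26 .47,.2,.26
```

```text
t 0.1 tcp [0.2056 0.5895 0.2304] q [ 1.06  0.53  1.43 -0.    1.18 -0.18] F [-0.7  1.   0. ] gap 1.001
tool y [ 0.329  0.944 -0.002]
turn units [1.192e+01 1.000e-02 2.000e-02]
turn units [-2.408e+01 -3.000e-02  1.000e-02]
shift units to [0.38 0.42 0.26] [-1.18 -4.11  8.82]
shift units to [0.47 0.2  0.26] [ -1.17 -11.23  15.12]
```

carry_out(commands=[[[-0.24,-0.8,1.76,0.6,0,0,85],[-0.48,-1.6,3.52,1.2,0,0,85],[-0.72,-2.4,5.28,1.8,0,0,85],[-0.96,-3.3,7.0,2.4,0,0,85],[-1.2,-4.1,8.8,3.0,0,0,85]]])

```text
t: 0.6
tcp_pos: [0.3803, 0.4191, 0.2611]
tool_rot: [0.208, 0.676, -0.209, 0.675]
force: [0.8, 0.3, 0.6]
finger_gap: 0.996
```

```bash
python3 plan.py .47,.2,.26
```

```text
t 0.6 tcp [0.3803 0.4191 0.2611] q [ 0.64  0.41  1.55  0.    1.18 -0.34] F [0.8 0.3 0.6] gap 0.996
tool y [ 0.564  0.826 -0.001]
turn units [8.9  0.   0.02]
turn units [-2.71e+01 -2.00e-02  0.00e+00]
shift units to [0.47 0.2  0.26] [ 0.05 -5.21  7.91]
```

carry_out(commands=[[[0,-1.04,1.58,0.8,0,0,85],[0,-2.08,3.16,1.6,0,0,85],[0,-3.12,4.74,2.4,0,0,85],[0,-4.16,6.3,3.2,0,0,85],[0,-5.2,7.9,4.0,0,0,85]]])

```text
t: 1.1
tcp_pos: [0.47, 0.2004, 0.2611]
tool_rot: [0.323, 0.629, -0.323, 0.629]
force: [0.9, 1.1, 0.9]
finger_gap: 0.994
```

```bash
python3 plan.py .5,-.03,.26
```

```text
t 1.1 tcp [0.47   0.2004 0.2611] q [ 0.18  0.34  1.68  0.    1.13 -0.44] F [0.9 1.1 0.9] gap 0.994
tool y [ 0.813  0.582 -0.001]
turn units [ 4.89 -0.    0.01]
turn units [-3.111e+01 -1.000e-02 -0.000e+00]
shift units to [ 0.5  -0.03  0.26] [ 0.04 -4.39  8.19]
```

carry_out(commands=[[[0,-0.88,1.64,0.98,0,0,85],[0,-1.76,3.28,1.96,0,0,85],[0,-2.64,4.92,2.94,0,0,85],[0,-3.5,6.56,3.9,0,0,85],[0,-4.4,8.2,4.9,0,0,85]]])

```text
t: 1.6
tcp_pos: [0.5003, -0.0302, 0.2611]
tool_rot: [0.45, 0.546, -0.45, 0.546]
force: [0.3, 0.5, 0.3]
finger_gap: 0.999
```

```bash
python3 plan.py .528,-.2645,.25
```

```text
t 1.6 tcp [ 0.5003 -0.0302  0.2611] q [-0.28  0.32  1.7   0.    1.12 -0.48] F [0.3 0.5 0.3] gap 0.999
tool y [ 0.981  0.192 -0.   ]
turn units [-0.02 -0.    0.  ]
turn units [3.598e+01 1.000e-02 1.000e-02]
shift units to [ 0.528  -0.2645  0.25  ] [ 0.44 -0.71  9.41]
```

carry_out(commands=[[[0,-0.14,1.88,0,0,0,85],[0,-0.28,3.76,0,0,0,85],[0,-0.42,5.64,0,0,0,85],[0,-0.56,7.5,0,0,0,85],[0,-0.7,9.4,0,0,0,85]]])

```text
t: 2.1
tcp_pos: [0.5289, -0.264, 0.2609]
tool_rot: [0.449, 0.547, -0.449, 0.546]
force: [1.2, -0.9, 0.7]
finger_gap: 0.994
```

```bash
python3 plan.py .528,-.2645,.121;python3 - <<'E'
from station import manip
import cv2
for n in("wrist","side"):
    cv2.imwrite(f"pics/b_{n}.png",manip.snapshot(n)["image"][:,:,::-1])
E
```

```text
t 2.1 tcp [ 0.5289 -0.264   0.2609] q [-0.65  0.45  1.49  0.    1.21 -0.85] F [ 1.2 -0.9  0.7] gap 0.994
tool y [ 0.981  0.195 -0.   ]
turn units [ 0.01 -0.01  0.01]
turn units [-3.599e+01 -1.000e-02 -2.000e-02]
shift units to [ 0.528  -0.2645  0.121 ] [ 5.6  -0.03  0.02]
```

View pics/b_wrist.png

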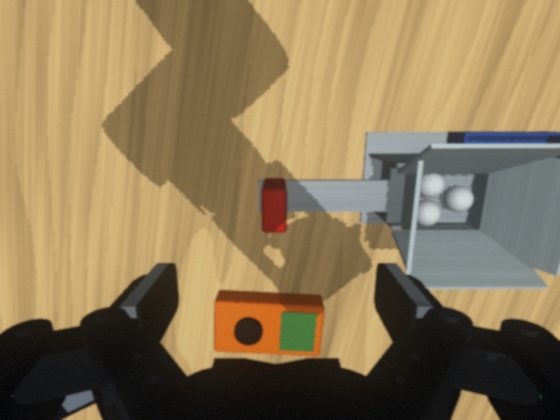

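View pics/b_side.png

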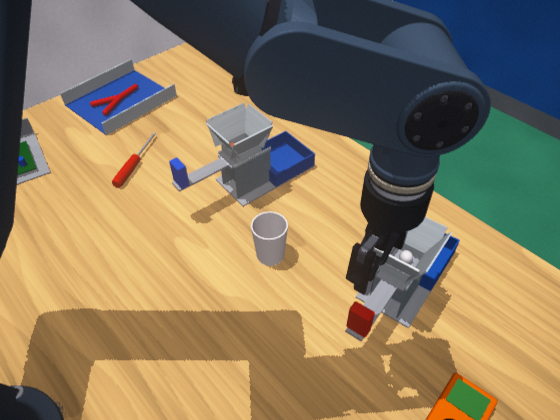

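Wrist view: red handle at (274,205), squared with the jaws and roughly midway between the fingers (170 and 385). Descending.

carry_out(commands=[[[1.2,0,0,0,0,0,85],[2.4,0,0,0,0,0,85],[3.6,0,0,0,0,0,85],[4.6,0,0,0,0,0,85],[5.5,0,0,0,0,0,85]]])

```text
t: 2.7
tcp_pos: [0.5285, -0.2611, 0.1221]
tool_rot: [0.449, 0.548, -0.448, 0.546]
force: [-0.5, -0.4, -0.3]
finger_gap: 0.994
```

carry_out(commands=[[[0,0,0,0,0,0,40],[0,0,0,0,0,0,10],[0,0,0,0,0,0,10],[0,0,0,0,0,0,10],[0,0,0,0,0,0,10]]], force=40)

```text
t: 3.2
tcp_pos: [0.5296, -0.2628, 0.1254]
tool_rot: [0.448, 0.546, -0.449, 0.547]
force: [-0.7, 0.3, 3.9]
finger_gap: 0.227
```

```bash
python3 plan.py
```

```text
t 3.2 tcp [ 0.5296 -0.2628  0.1254] q [-0.65  0.62  1.61 -0.    0.91 -0.85] F [-0.7  0.3  3.9] gap 0.227
tool y [0.981 0.196 0.001]
turn units [ 0.02  0.02 -0.01]
turn units [-3.598e+01  2.000e-02  3.000e-02]
```

carry_out(commands=[[[0,-0.5,0,0,0,0,10],[0,-1.0,0,0,0,0,10],[0,-1.6,0,0,0,0,10],[0,-2.2,0,0,0,0,10],[0,-2.6,0,0,0,0,10]]])

```text
t: 3.7
tcp_pos: [0.4654, -0.2757, 0.1253]
tool_rot: [0.449, 0.545, -0.448, 0.548]
force: [3.1, 0.9, 6.2]
finger_gap: 0.229
```

carry_out(commands=[[[0,0,0,0,0,0,10],[0,0,0,0,0,0,10],[0,0,0,0,0,0,10],[0,0,0,0,0,0,10],[0,0,0,0,0,0,10]]])

```text
t: 4.2
tcp_pos: [0.4647, -0.2758, 0.1253]
tool_rot: [0.448, 0.546, -0.449, 0.547]
force: [-2.3, -0.9, 7.6]
finger_gap: 0.23
```

```bash
python3 plan.py;python3 - <<'E'
from station import manip
import cv2
for n in("wrist","side","top"):
    cv2.imwrite(f"pics/c_{n}.png",manip.snapshot(n)["image"][:,:,::-1])
E
```

```text
t 4.2 tcp [ 0.4647 -0.2758  0.1253] q [-0.74  0.57  1.74 -0.    0.83 -0.94] F [-2.3 -0.9  7.6] gap 0.23
tool y [ 0.981  0.196 -0.   ]
turn units [0.02 0.02 0.  ]
turn units [-35.98  -0.     0.04]
```

View pics/c_wrist.png

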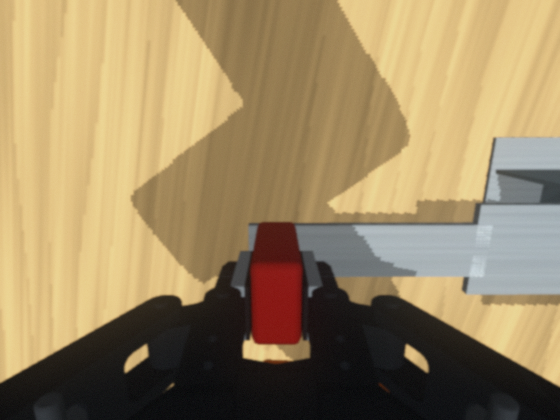

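View pics/c_top.png

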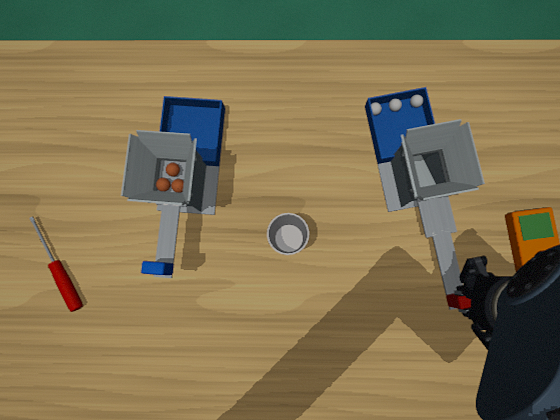

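View pics/c_side.png

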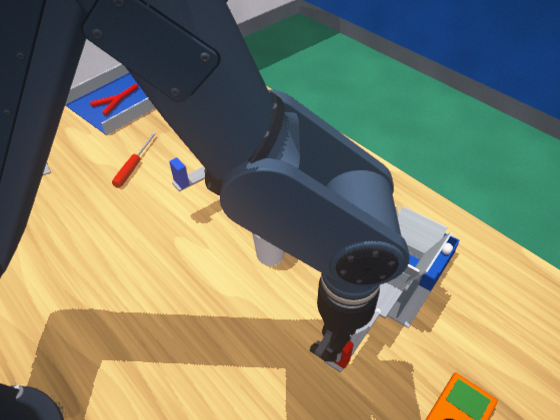

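Top view: all three white beads are in the red hopper's tray at (376,108), (395,104), (416,100), and its throat is empty. The blue gate still looks shut, with its brown beads in place. Pushing shut now.

carry_out(commands=[[[0,0.5,0,0,0,0,10],[0,1.0,0,0,0,0,10],[0,1.6,0,0,0,0,10],[0,2.2,0,0,0,0,10],[0,2.5,0,0,0,0,10]]])

```text
t: 4.85
tcp_pos: [0.5268, -0.2633, 0.1253]
tool_rot: [0.448, 0.546, -0.449, 0.547]
force: [-3.5, 0.7, 7.3]
finger_gap: 0.23
```

carry_out(commands=[[[0,0.04,0,0,0,0,10],[0,0.08,0,0,0,0,10],[0,0.12,0,0,0,0,10],[0,0.12,0,0,0,0,10],[0,0.12,0,0,0,0,10]]])

```text
t: 5.35
tcp_pos: [0.5291, -0.2629, 0.1253]
tool_rot: [0.448, 0.546, -0.449, 0.547]
force: [-1.3, -0.0, 6.3]
finger_gap: 0.224
```

carry_out(commands=[[[0,0.04,0,0,0,0,10],[0,0.08,0,0,0,0,10],[0,0.12,0,0,0,0,10],[0,0.12,0,0,0,0,10],[0,0.12,0,0,0,0,10]]])

```text
t: 5.85
tcp_pos: [0.5296, -0.2627, 0.1253]
tool_rot: [0.447, 0.548, -0.45, 0.546]
force: [-9.1, -2.1, 9.5]
finger_gap: 0.227
```

carry_out(commands=[[[0,0.04,0,0,0,0,10],[0,0.08,0,0,0,0,10],[0,0.12,0,0,0,0,10],[0,0.12,0,0,0,0,10],[0,0.12,0,0,0,0,10]]])

```text
t: 6.35
tcp_pos: [0.5296, -0.2626, 0.1253]
tool_rot: [0.446, 0.549, -0.451, 0.544]
force: [-16.0, -5.8, 13.3]
finger_gap: 0.228
```

Gate at its stop: 16 N of push, no movement. Releasing.

carry_out(commands=[[[0,0,0,0,0,0,85],[0,0,0,0,0,0,85],[0,0,0,0,0,0,85],[0,0,0,0,0,0,85],[0,-0.1,0,0,0,0,85]]])

```text
t: 6.85
tcp_pos: [0.5335, -0.2614, 0.1236]
tool_rot: [0.448, 0.547, -0.448, 0.547]
force: [0.5, -0.1, 0.3]
finger_gap: 0.996
```

```bash
python3 plan.py
```

```text
t 6.85 tcp [ 0.5335 -0.2614  0.1236] q [-0.64  0.63  1.61  0.    0.91 -0.84] F [ 0.5 -0.1  0.3] gap 0.996
tool y [0.981 0.196 0.   ]
turn units [ 0.03  0.   -0.  ]
turn units [-3.597e+01  1.000e-02  0.000e+00]
```

Free. Raise straight up, then move aside for a clear view.

carry_out(commands=[[[-1,0,0,0,0,0,85],[-2,0,0,0,0,0,85],[-3,0,0,0,0,0,85],[-4,0,0,0,0,0,85],[-5,0,0,0,0,0,85]]])

```text
t: 7.35
tcp_pos: [0.533, -0.2612, 0.2496]
tool_rot: [0.448, 0.547, -0.448, 0.547]
force: [0.6, -0.0, 0.8]
finger_gap: 0.998
```

carry_out(commands=[[[0,-0.4,-1.5,0,0,0,85],[0,-0.8,-3,0,0,0,85],[0,-1.2,-4.5,0,0,0,85],[0,-1.6,-6,0,0,0,85],[0,-2,-7.5,0,0,0,85]]])

```text
t: 7.85
tcp_pos: [0.4466, -0.086, 0.2487]
tool_rot: [0.449, 0.547, -0.448, 0.547]
force: [0.4, 0.4, -0.6]
finger_gap: 0.994
```

```bash
python3 plan.py; python3 - <<'E'
from station import manip
import cv2,pickle
d={}
for n in("side","top"):
    d[n]=manip.snapshot(n);cv2.imwrite(f"pics/d_{n}.png",d[n]["image"][:,:,::-1])
pickle.dump(d,open("d.pkl","wb"))
from h import *
a=pickle.load(open("a.pkl","rb"))
boxes={"side":(330,290,390,350),"top":(430,240,480,275)}
for D in(a,d):
  C={}
  for n in boxes:
    ys,xs=np.nonzero(redmask(D[n]["image"],boxes[n]));C[n]=np.array([xs.mean(),ys.mean()]);print(n,len(xs),C[n].round(2))
  r=least_squares(lambda P:np.concatenate([proj(D[n],P)[0]-C[n] for n in C]),[.5,-.3,.13]);print(r.x.round(4))
# blue handle diff
for n in("top","side"):
    print(n,"blue-handle diff", end=" ")
    x0,y0,x1,y1=(130,250,190,285) if n=="top" else (160,150,200,195)
    print(np.abs(a[n]["image"][y0:y1,x0:x1].astype(int)-d[n]["image"][y0:y1,x0:x1]).mean())
E
```

```text
t 7.85 tcp [ 0.4466 -0.086   0.2487] q [-0.44  0.27  1.82  0.    1.05 -0.63] F [ 0.4  0.4 -0.6] gap 0.994
tool y [0.981 0.195 0.   ]
turn units [ 0.02 -0.   -0.  ]
turn units [-35.98   0.    -0.  ]
side 631 [359.69 318.68]
top 404 [454.29 259.73]
[ 0.5273 -0.2652  0.1318]
side 632 [360.65 317.4 ]
top 398 [453.97 257.86]
[ 0.5301 -0.2648  0.1318]
top blue-handle diff 9.023492063492064
side blue-handle diff 23.205185185185186
```

View pics/d_top.png

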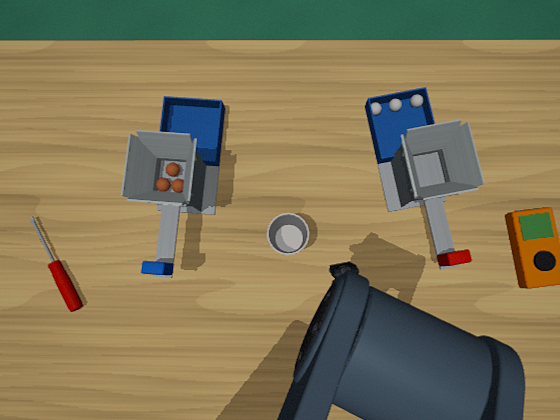

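View pics/d_side.png

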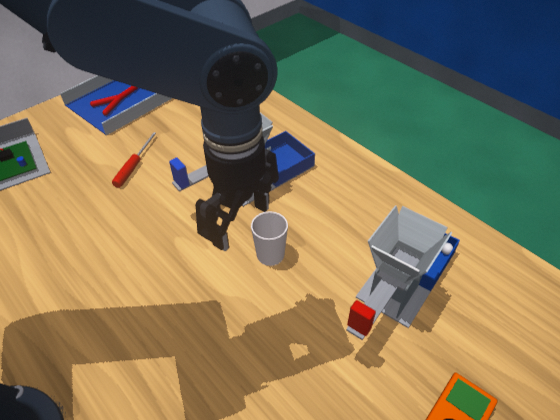

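```bash
python3 - <<'E'
from station import manip
from h import *
for f in("a.pkl","d.pkl"):
    D=pickle.load(open(f,"rb"))
    for n,(x0,y0,x1,y1) in {"top":(135,255,180,280),"side":(165,150,192,192)}.items():
        I=D[n]["image"][y0:y1,x0:x1].astype(int);m=(I[:,:,2]>1.6*I[:,:,0])&(I[:,:,2]>50);ys,xs=np.nonzero(m);print(f,n,m.sum(),xs.mean()+x0,ys.mean()+y0)
s=manip.sense();print(s["t"],np.abs(s["qd"]).max(),s["force"])
manip.sign_off()
E
```

```text
a.pkl top 366 156.33333333333334 267.6912568306011
a.pkl side 353 178.91501416430594 172.39943342776203
d.pkl top 378 156.67460317460316 267.7433862433862
d.pkl side 354 178.9406779661017 172.42655367231637
7.95 0.0926777806499245 [-0.02825549 -0.52681544  0.24067822]
the job is handed in; nothing more can be done
```

I opened the red gate about 65 mm and all three white beads rolled into that hopper's tray. I then pushed the gate shut, let go, moved the arm clear and handed the job in at about 8 s of the 32 s allowed.

Last checks:
- **Beads:** the top picture shows three white beads in the tray and the red hopper's throat empty.
- **Red gate:** it sat against its stop, with about 16 N of push giving no further movement. After release the handle is at (0.530, -0.265), 2.8 mm further in than at the start, and it matches my estimate of the shut position to within 1 mm.
- **Blue gate:** it was not touched. Its handle sits where it did at the start, to within 0.4 pixel in both cameras. A plain picture difference around it did show changes. I put them down to image noise and the arm or its shadow, because the handle's position did not change.
- **Arm:** the gripper is open, clear of everything, and the wrist force reads near zero. The last reading still showed a small joint speed of 0.09 rad/s as the arm settled.

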